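# Lock a clamp post into a slotted bench rail

### The arm

A 6-joint arm with a two-finger parallel gripper is mounted at the origin on a cart in front of the work surface, level with it; the furniture and walls round the work are solid. World frame = base frame: x ahead of the robot, y to its left, z up, the work surface at z = 0. Lengths are in m, angles in rad, forces in N, time in s.
With the tool pointing down it reaches from about 0.25 to 0.85 m from the base axis. Payload 12.5 kg.
Tool frame: the origin (TCP) lies between the finger pads; the fingertips stand 11 mm ahead of it and the grasp point (between the pads) lies 8 mm behind it; z points along the fingers, y is the line along which they close (so a half turn about z gives the same grasp; the last joint's range is limited). The gripper opens to 93 mm and grips with 3 to 60 N. Pads are 15 mm wide; open, the fingers measure 128 mm over their backs; the gripper's body (75 mm by 188 mm) begins 65 mm behind the grasp point.
Start: joints at [1.248, 0.351, 1.652, -0, 1.139, -0.085], TCP at [0.13, 0.535, 0.23] pointing down, gripper open.
Joint ranges: [-2.75, 2.75], [-0.79, 2.1], [0.01, 2.65], [-1.57, 4.71], [0.07, 3.14], [-2.87, 2.87]. Speed limits (rad/s): [2.22, 2.22, 2.79, 3.14, 3.14, 3.14].

### API

Orientations are given as a rotation vector (axis times angle).
In Python, from bench import manip, imaging, ticket gives the robot as it stands (manip), with the cameras (imaging) and the job (ticket).
- The arm moves only by the shell command python3 shift.py [FORCE], which reads ROWS from standard input. ROWS is a JSON list of rows, 1 to 8 of them, each an object with the fields finger_gap (the finger opening in m), x, y, z (the shift in m), rx, ry, rz (a rotation vector in rad); a field left out counts as zero (the opening has to be given); each row is the pose to reach, as a shift and turn from the pose commanded when the command began, along the tool's axes at that moment; what a row does not reach only later rows make up. A row lasts 1/8 s, in which the tool goes at most 0.0625 m and 0.188 rad, less where a joint would pass 70% of its speed; a pose out of reach is approached as far as the arm can. The fingers move at their own pace and stop on an object; FORCE is the grip in N (left out, the last holds). Time passes only in rows, so rows that do not move let the fingers close. It prints the time, the measured TCP pose, the force, the opening and the grip force at its end. Input that does not fit is refused with a message, and nothing moves.
- manip.sense(): the state, without advancing time (a new reading comes with each control period).
- imaging.read_camera(name): name is "scene" or "top" or "wrist"; returns the picture (400x640x3 uint8, blue, green, red); there is no depth.
- imaging.camera_params(name): a dict with "fovy" (degrees; the focal length in pixels is half the picture's height over the tangent of half this angle, whatever the lens; pixels are square), "cx", "cy" (the principal point, pixels), "pose" (4x4, takes a point from camera to world coordinates); the wrist camera has in their place "hand_eye" (4x4, takes a point from camera to tool coordinates, whose origin is the TCP and whose axes are the flange's). Camera axes: x right, y up, looking along -z (the intrinsics and any distortion apply to the point x, -y, -z); pixel columns grow to the right and rows downward; lengths in m; the calibration is good to about 2 mm. The wrist camera is an equidistant fisheye: a pixel r from the principal point sees the ray r / f radians off the axis. A picture is of the moment at which its call begins: read the wrist's pose just before it. camera_params takes no time and is no camera call.
- ticket.job_done(): hands the job in; it is judged then, once.
The state is a dict: "clock": time; "joint_positions": joint angles; "joint_vel": joint speeds; "joint_efforts": joint torques, N m; "position": TCP position; "eef_rot": TCP orientation; "force": force on the tool from outside, world axes, zero at the start; "moment": the same for the moment, N m; "finger_gap": finger opening in m; "gripper_force": force on a finger pad.
Only numpy, scipy, OpenCV 4.12 (cv2) and the standard library are available. Lean on these libraries where they do the work, as an engineer would, in place of code of your own. Each camera call takes 0.05 s, during which the arm holds its last target. There are 200 camera calls.

### The job

Take the clamp post out of its sloping stand and put its hammer head down through the slot of the bench rail, press it down against the spring and give it a quarter turn so that the head catches under both lips. Then feel along the rail for the locating notch hidden under the lips until the head springs up into it, and leave the post locked there, upright and let go. Do not disturb the beaker, the timer or the pipette bulb.

Things in the scene. Friction and masses are not known exactly. Their poses are not given: they have to be found in the camera images.
- post: Loose clamp post, 111 mm long, about 0.2 kg, leaning in the stand 22 degrees from vertical. Origin: centre of the underside of its steel hammer head; z runs up the post, x along the head. Head 44 (x) x 14 (y) x 10 mm; shank 14 mm thick; round collar 30 mm across at z 30 to 36; wing grip above. Same after a half turn about z.
- post_grip (a point): Middle of the post's black wing grip, 93 mm up the post from its origin, axes as the post's. The wing is 46 (x) x 12 (y) x 36 mm (z 75 to 111 mm of the post) and lies the same way as the head. Take it across its 12 mm (y) sides, the fingers pointing down the post: at the start a tilted approach from the robot's side. Fingers 1 to 2 mm slack keep it upright while it slides.
- stand: Fixed sloping stand, base 115 x 70 mm. Origin on the bench, 26 mm below the post's origin. Its -x side faces the robot, more or less; the post leans to -x, wing faces to the sides. The post stands on a foot plate between 9 mm high cheeks.
- stand_fork (a point): Middle of the forked saddle that the shank leans on, at 42 to 58 mm up the post. It is open on the upper, far side: to free the post move it about 50 mm along its own +x (the stand's +x and up), not along its length, where head and collar would catch.
- rail: Fixed aluminium lipped channel, 218 mm long (y, along the slot), 62 mm wide (x; low foot flanges to 97 mm), 60 mm high, 52 mm wide inside; origin on the bench under its centre, z up. Slot 20 mm wide, bevelled above, at x = 0 between two lips; black end plugs leave it open from y = -64 to +64 mm. The post's collar lands on the lips when the head's underside is at z = 30 mm.
- rail_strip (a point): Middle of the rail's sprung grey pressure strip as it is at rest, 50 mm above the rail's origin, filling the channel below the slot. The head pushes it down (about 7 N at first, 15 N when 20 mm down) and it pushes the head up again. The head can be turned, either way, only while its underside is below rail z = 40 mm; released across, it rises until its underside is at 40 mm.
- rail_slot (a point): Middle of the slot, at lip height (rail z = 60 mm). Hidden under the lips is one pair of cross notches, 20 mm long in y, centre anywhere from y = -22 to +22 mm of the rail. With the head across (post x along rail x) and the grip slackened so that the post can rise, it drags along the slot with 1 to 3 N; at the notch it snaps up 6 mm (head underside at rail z = 46 mm) and goes no further.
- beaker: Bystander: small glass beaker, 51 mm across, 78 mm high, beyond the work. Origin under its centre. Leave it alone.
- lab_timer: Bystander: white bench timer, 62 x 62 x 19 mm, near the robot. Origin under its centre. Leave it alone.
- bulb: Bystander: rubber pipette bulb standing up, 57 mm across, 82 mm high, at the back. Origin under its centre. Leave it alone.

How it is judged:
By the outcome, as a careful person would: the job done as asked, in the order asked, and still so for the second after the job is handed in, with the robot touching nothing.
It also fails if it takes over 64 s, if anything falls off the work surface, if the arm or the gripper's body presses on something with over 40 N, if the wrist force passes 120 N, or if a joint passes its speed limit or range.

## Working session

There is one attempt and no reset: what is moved stays moved. The work goes in short steps, Python scripts to look and compute and a shell command to move; the robot and the scene stay as the last step left them, time stands still between calls to the robot, and variables do not carry over. Pictures are saved under pics/ and viewed, at most 10 in all, crops included, and the job is handed in when it is done.

```bash
ls; mkdir -p pics; python3 - <<'E'
from bench import manip, imaging, ticket
import cv2, numpy as np
for n in ("scene","top","wrist"):
    s=manip.sense(); im=imaging.read_camera(n); cv2.imwrite(f"pics/{n}0.png",im)
    p=imaging.camera_params(n); print(n,{k:(np.round(v,4).tolist()) for k,v in p.items() if not isinstance(v,str)})
s=manip.sense();print(s)
E
```

```text
bench.py
pics
shift.py
scene {'fovy': 47.7255, 'cx': 319.4214, 'cy': 199.8228, 'pose': [[0.9148, 0.2195, -0.3391, 0.2148], [-0.4039, 0.4964, -0.7684, -0.7421], [-0.0003, 0.8399, 0.5427, 0.6408], [0.0, 0.0, 0.0, 1.0]]}
top {'fovy': 44.1567, 'cx': 322.3011, 'cy': 200.9327, 'pose': [[-0.0125, 0.9958, -0.0909, 0.4669], [-0.9998, -0.0136, -0.0123, 0.0369], [-0.0135, 0.0907, 0.9958, 1.3267], [0.0, 0.0, 0.0, 1.0]]}
wrist {'fovy': 65.7065, 'cx': 320.1843, 'cy': 198.9293, 'hand_eye': [[-0.0004, 0.9712, 0.2382, 0.0659], [1.0, 0.0003, 0.0007, -0.0004], [0.0006, 0.2382, -0.9712, -0.1556], [0.0, 0.0, 0.0, 1.0]]}
{'clock': 0.15, 'joint_positions': array([ 1.24838423e+00,  3.51086511e-01,  1.65225997e+00, -4.38877435e-05,
        1.13911044e+00, -8.45799390e-02]), 'joint_vel': array([-0.00104994, -0.00092782, -0.00230921,  0.00231199,  0.0010061 ,
        0.00053425]), 'joint_efforts': array([ 1.09476856e-03, -4.97466624e+01, -2.85346144e+01,  6.99463044e-02,
        2.46720255e-02, -6.12113035e-05]), 'position': array([0.12947257, 0.53428406, 0.22924582]), 'eef_rot': array([-3.72661230e-01, -3.11927460e+00,  1.34216591e-03]), 'force': array([-0.88373275,  0.4536479 , -0.55062786]), 'moment': array([ 0.00221282,  0.00868244, -0.00148046]), 'gripper_force': 0.0, 'finger_gap': 0.0932267886942731}
```

View pics/scene0.png

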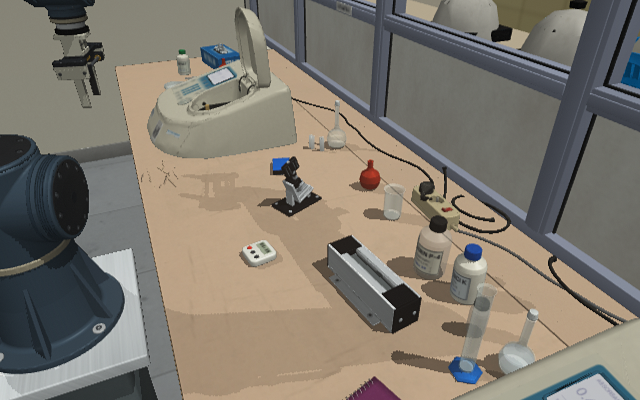

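View pics/top0.png

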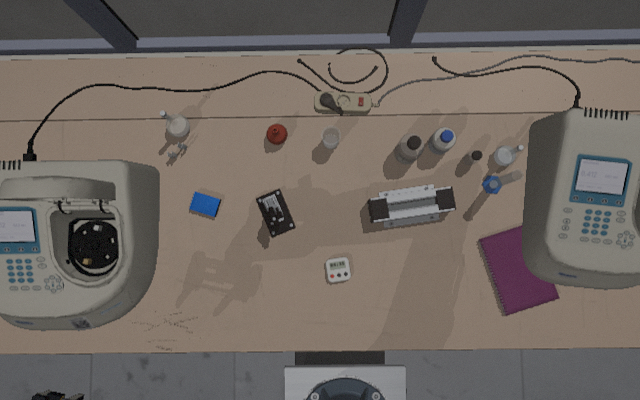

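The pictures show the stand at scene (297,190) and top (276,213), and the rail at scene (374,283) and top (411,206). The timer is at top (337,270), the beaker at (331,138) and the bulb at (277,134). I'll enlarge the work area next.

```bash
python3 - <<'E'
import cv2, numpy as np
t=cv2.imread("pics/top0.png"); s=cv2.imread("pics/scene0.png")
R=lambda im,x,y,w,h:cv2.resize(im[y:y+h,x:x+w],(400,300),interpolation=cv2.INTER_CUBIC)
a=R(t,236,183,80,60); b=R(t,360,168,104,78); c=R(s,257,145,80,60); d=R(s,314,225,120,90)
cv2.imwrite("pics/m0.png",np.vstack([np.hstack([a,b]),np.hstack([c,d])]))
E
```

```text
(no output)
```

View pics/m0.png

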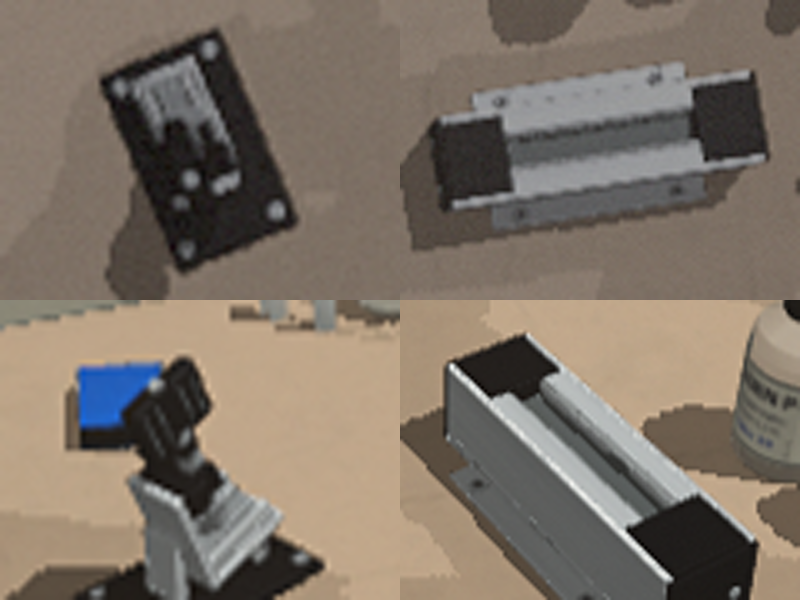

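```bash
cat > h.py <<'E'
import numpy as np, cv2
from bench import manip, imaging, ticket
from scipy.spatial.transform import Rotation as Ro
P={n:imaging.camera_params(n) for n in ("scene","top","wrist")}
def ray(n,px,st=None):
    p=P[n]; f=200/np.tan(np.radians(p["fovy"])/2); u=np.array(px,float)-[p["cx"],p["cy"]]
    if n=="wrist":
        r=np.hypot(*u); th=r/f; d=np.array([*(u/max(r,1e-9)*np.sin(th)),np.cos(th)])
        T=np.eye(4);T[:3,:3]=Ro.from_rotvec(st["eef_rot"]).as_matrix();T[:3,3]=st["position"];T=T@p["hand_eye"]
    else: d=np.array([u[0]/f,u[1]/f,1]); T=p["pose"]
    d=T[:3,:3]@(d*[1,-1,-1]); return T[:3,3],d/np.linalg.norm(d)
def onz(n,px,z,st=None):
    o,d=ray(n,px,st); return o+d*(z-o[2])/d[2]
def tri(rays):
    A=sum(np.eye(3)-np.outer(d,d) for o,d in rays); b=sum((np.eye(3)-np.outer(d,d))@o for o,d in rays)
    x=np.linalg.solve(A,b); return x,[np.linalg.norm(np.cross(x-o,d)) for o,d in rays]
def project(n,X,st=None):
    p=P[n]; f=200/np.tan(np.radians(p["fovy"])/2)
    T=p["pose"] if n!="wrist" else None
    if T is None:
        T=np.eye(4);T[:3,:3]=Ro.from_rotvec(st["eef_rot"]).as_matrix();T[:3,3]=st["position"];T=T@p["hand_eye"]
    c=(np.linalg.inv(T)@[*X,1])[:3]*[1,-1,-1]
    if n=="wrist":
        r=np.hypot(c[0],c[1]); return np.array([p["cx"],p["cy"]])+f*np.arctan2(r,c[2])*c[:2]/r
    return np.array([p["cx"],p["cy"]])+f*c[:2]/c[2]
E
python3 - <<'E'
from h import *
np.set_printoptions(precision=4,suppress=True)
S=[onz("top",(x/5+236,y/5+183),.006) for x,y in [(103,77),(218,28),(297,222),(182,272)]]
print(np.array(S)); c=np.mean(S,0);print("stand",c,[np.linalg.norm(S[i]-S[i-1]) for i in range(4)])
L=[onz("top",(x/3.846+360,y/3.846+168),.06) for x,y in [(33,120),(353,70),(368,157),(48,208)]]
print(np.array(L));c=np.mean(L,0);print("rail",c,[np.linalg.norm(L[i]-L[i-1]) for i in range(4)])
d=L[0]+L[3]-L[1]-L[2];print("rail y yaw",np.degrees(np.arctan2(d[1],d[0])))
d=S[0]+S[1]-S[2]-S[3];print("stand x yaw",np.degrees(np.arctan2(d[1],d[0])))
for n,px in (("beaker",(331,138)),("bulb",(277,134)),("timer",(337,270))): print(n,onz("top",px,.04))
E
```

```text
[[0.5967 0.2302 0.006 ]
 [0.6224 0.168  0.006 ]
 [0.5172 0.1262 0.006 ]
 [0.4913 0.1879 0.006 ]]
stand [0.5569 0.1781 0.006 ] [np.float64(0.11358654347188413), np.float64(0.0673069724831576), np.float64(0.11323043375411464), np.float64(0.06700296518615277)]
[[ 0.5853 -0.0668  0.06  ]
 [ 0.616  -0.2817  0.06  ]
 [ 0.5574 -0.2895  0.06  ]
 [ 0.5262 -0.0755  0.06  ]]
rail [ 0.5712 -0.1784  0.06  ] [np.float64(0.05975028030781068), np.float64(0.21708303818895755), np.float64(0.059100192749153964), np.float64(0.21626731700571888)]
rail y yaw 98.21808900611042
stand x yaw 21.790267494410898
beaker [0.7515 0.0276 0.04  ]
bulb [0.7645 0.1709 0.04  ]
timer [0.4044 0.017  0.04  ]
```

```bash
cat >> h.py <<'E'
np.set_printoptions(precision=4,suppress=True)
def toolR(z,y):
    z=np.array(z)/np.linalg.norm(z); y=np.array(y)-z*np.dot(y,z); y/=np.linalg.norm(y); return np.column_stack([np.cross(y,z),y,z])
def rel(pos,R,s=None):
    s=s or manip.sense(); R0=Ro.from_rotvec(s["eef_rot"])
    return R0.inv().apply(np.array(pos)-s["position"]), (R0.inv()*Ro.from_matrix(R)).as_rotvec()
def yaw(a): return np.array([np.cos(np.radians(a)),np.sin(np.radians(a)),0])
def tilted(a,t=22): # tool for stand yaw a
    xs=yaw(a); t=np.radians(t); return toolR(np.sin(t)*xs-np.cos(t)*np.array([0,0,1]), yaw(a+90))
E
python3 - <<'E'
from h import *
s=manip.sense(); print(Ro.from_rotvec(s["eef_rot"]).as_matrix())
print(rel([.22,.30,.30],tilted(21.8),s)); print(rel([.483,.148,.223],tilted(21.8),s))
E
```

```text
[[-0.9719  0.2356 -0.0002]
 [ 0.2356  0.9719 -0.0008]
 [ 0.     -0.0009 -1.    ]]
(array([-0.1432, -0.2064, -0.0706]), array([-0.1195, -0.3719, -0.6104]))
(array([-0.4346, -0.2921,  0.0065]), array([-0.1195, -0.3719, -0.6104]))
```

```bash
echo '[{"finger_gap":0.093, "x":-0.06, "y":-0.1, "z":-0.06}, {"finger_gap":0.093, "x":-0.1, "y":-0.15, "z":-0.07}, {"finger_gap":0.093, "x":-0.143, "y":-0.206, "z":-0.07}, {"finger_gap":0.093, "x":-0.143, "y":-0.206, "z":-0.07, "rz":-0.15}, {"finger_gap":0.093, "x":-0.143, "y":-0.206, "z":-0.07, "rx":-0.03, "ry":-0.1, "rz":-0.3}, {"finger_gap":0.093, "x":-0.2, "y":-0.225, "z":-0.05, "rx":-0.06, "ry":-0.2, "rz":-0.4}, {"finger_gap":0.093, "x":-0.26, "y":-0.24, "z":-0.04, "rx":-0.09, "ry":-0.3, "rz":-0.5}, {"finger_gap":0.093, "x":-0.32, "y":-0.26, "z":-0.02, "rx":-0.12, "ry":-0.372, "rz":-0.61}]' | python3 shift.py
echo '[{"finger_gap":0.093}]' | python3 shift.py
python3 - <<'E'
from h import *
print(rel([.483,.148,.223],tilted(21.8)), manip.sense()["position"])
E
```

```text
clock: 1.15
position: [0.3674, 0.2149, 0.2544]
eef_rot: [-0.502, 2.728, 0.103]
force: [-0.2, 1.7, -0.8]
finger_gap: 0.0933
gripper_force: 0.0
clock: 1.27
position: [0.367, 0.2136, 0.253]
eef_rot: [-0.494, 2.735, 0.101]
force: [0.0, -0.4, -0.5]
finger_gap: 0.0932
gripper_force: 0.0
(array([-0.0693, -0.1023,  0.0581]), array([-0.002 , -0.0165, -0.0227])) [0.367  0.2136 0.253 ]
```

```bash
echo '[{"finger_gap":0.093, "x":-0.035, "y":-0.05, "z":0.03, "ry":-0.01, "rz":-0.01}, {"finger_gap":0.093, "x":-0.069, "y":-0.102, "z":0.058, "rx":-0.002, "ry":-0.016, "rz":-0.022}, {"finger_gap":0.093, "x":-0.069, "y":-0.102, "z":0.058, "rx":-0.002, "ry":-0.016, "rz":-0.022}, {"finger_gap":0.093, "x":-0.069, "y":-0.102, "z":0.058, "rx":-0.002, "ry":-0.016, "rz":-0.022}]' | python3 shift.py
python3 - <<'E'
from h import *
s=manip.sense(); im=imaging.read_camera("wrist"); cv2.imwrite("pics/w1.png",im); np.save("w1.npy",np.r_[s["position"],s["eef_rot"]])
t=imaging.read_camera("scene"); cv2.imwrite("pics/s1.png",t)
E
```

```text
clock: 1.78
position: [0.4813, 0.1514, 0.224]
eef_rot: [-0.524, 2.713, 0.105]
force: [0.2, 0.6, 0.5]
finger_gap: 0.0935
gripper_force: 0.0
```

View pics/w1.png

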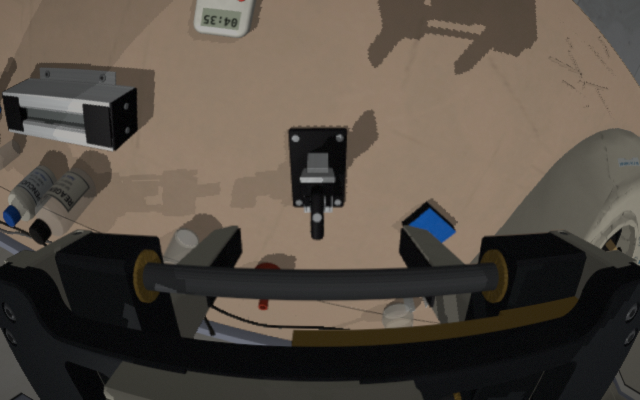

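The wrist view shows the stand base centred near (319,168), the grey saddle near (317,170), and the wing seen edge-on at about (317,190–240). I'll zoom in on both views.

```bash
python3 - <<'E'
import cv2, numpy as np
w=cv2.imread("pics/w1.png"); s=cv2.imread("pics/s1.png")
a=cv2.resize(w[120:250,275:365],None,fx=4.4,fy=4.4,interpolation=cv2.INTER_CUBIC)
b=cv2.resize(s[150:215,262:327],(400,400),interpolation=cv2.INTER_CUBIC)
o=np.zeros((572,800,3),np.uint8); o[:a.shape[0],:a.shape[1]]=np.clip(a*1.6,0,255); o[:400,400:]=np.clip(b*1.6,0,255); cv2.imwrite("pics/m1.png",o)
E
```

```text
(no output)
```

View pics/m1.png

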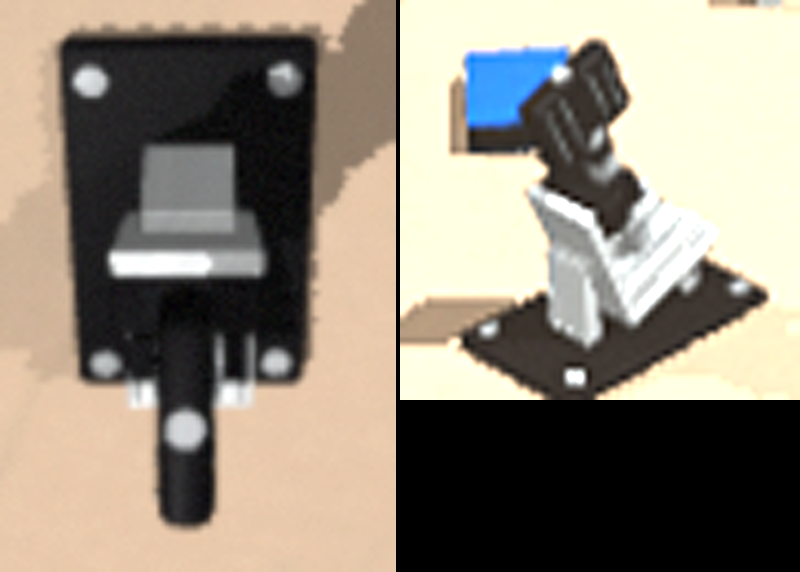

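```bash
python3 - <<'E'
from h import *
v=np.load("w1.npy"); s=dict(position=v[:3],eef_rot=v[3:])
rw=ray("wrist",(317.3,217.7),s); rs=ray("scene",(288.3,162.0))
X,e=tri([rw,rs]); print("dot",X,e)
for q in [(190,180),(180,203)]:
    print(tri([rw,ray("top",(q[0]/5+236,q[1]/5+183))]))
    print(tri([rw,rs,ray("top",(q[0]/5+236,q[1]/5+183))]))
B=np.array([onz("wrist",(x/4.4+275,y/4.4+120),.006,s) for x,y in [(62,38),(316,38),(303,380),(84,380)]])
print(B,B.mean(0),[np.linalg.norm(B[i]-B[i-1]) for i in range(4)]); d=B[2]+B[3]-B[0]-B[1]; print("yaw",np.degrees(np.arctan2(d[1],d[0])))
xs=yaw(21.8);zp=-np.sin(np.radians(22))*xs+np.cos(np.radians(22))*np.array([0,0,1])
print("post org",X-.111*zp,"grip",X-.018*zp, project("top",X))
E
```

```text
dot [0.5358 0.1705 0.1264] [np.float64(0.0003068659818707949), np.float64(0.00030686598187063457)]
(array([0.5336, 0.1696, 0.1299]), [np.float64(0.00010484732090443925), np.float64(0.00010484732090437594)])
(array([0.5347, 0.1699, 0.1272]), [np.float64(0.0007525849639975997), np.float64(0.0007921346962920343), np.float64(0.0010362466774143826)])
(array([0.5227, 0.1694, 0.1433]), [np.float64(0.0038208673084019033), np.float64(0.003820867308402025)])
(array([0.5299, 0.1706, 0.1295]), [np.float64(0.0034868961131018492), np.float64(0.005746580967095073), np.float64(0.008533726242846127)])
[[0.5152 0.1258 0.006 ]
 [0.4901 0.1888 0.006 ]
 [0.5958 0.2325 0.006 ]
 [0.6211 0.1691 0.006 ]] [0.5556 0.1791 0.006 ] [np.float64(0.1144006514526445), np.float64(0.06786227599757023), np.float64(0.11436298825397567), np.float64(0.06823068296409089)]
yaw 22.34632007519701
post org [0.5744 0.1859 0.0235] grip [0.5421 0.173  0.1098] [273.8559 218.1514]
```

```bash
python3 - <<'E'
from h import *
X=np.array([.5347,.1699,.1285]); R=tilted(22); 
print(rel(X-.05*(-1)*-R[:,2]*1.0,R)); print(rel(X+.024*R[:,2],R))
E
```

```text
(array([-0.0165, -0.0037,  0.0603]), array([ 0.0014,  0.0008, -0.0007]))
(array([-0.0165, -0.0038,  0.1343]), array([ 0.0014,  0.0008, -0.0007]))
```

```bash
echo '[{"finger_gap":0.06, "x":-0.0165, "y":-0.0038, "z":0.03}, {"finger_gap":0.06, "x":-0.0165, "y":-0.0038, "z":0.07}, {"finger_gap":0.06, "x":-0.0165, "y":-0.0038, "z":0.1}, {"finger_gap":0.06, "x":-0.0165, "y":-0.0038, "z":0.12}, {"finger_gap":0.06, "x":-0.0165, "y":-0.0038, "z":0.134}, {"finger_gap":0.06, "x":-0.0165, "y":-0.0038, "z":0.134}, {"finger_gap":0.06, "x":-0.0165, "y":-0.0038, "z":0.134}]' | python3 shift.py
python3 - <<'E'
from h import *
R=tilted(22);print(rel(np.array([.5347,.1699,.1285])+.024*R[:,2],R))
s=manip.sense(); im=imaging.read_camera("wrist"); sc=imaging.read_camera("scene")
o=np.zeros((560,800,3),np.uint8); o[:,:400]=cv2.resize(im[120:400,220:420],(400,560)); o[:400,400:]=cv2.resize(sc[130:210,252:332],(400,400))
cv2.imwrite("pics/m2.png",np.clip(o*1.4,0,255))
E
```

```text
clock: 2.75
position: [0.5441, 0.1724, 0.1071]
eef_rot: [-0.526, 2.71, 0.104]
force: [0.2, 0.4, -1.0]
finger_gap: 0.0599
gripper_force: 0.0
(array([0.0009, 0.0012, 0.0006]), array([ 0.0007,  0.0021, -0.001 ]))[ WARN:0@3.653] global loadsave.cpp:1063 imwrite_ Unsupported depth image for selected encoder is fallbacked to CV_8U.
```

View pics/m2.png

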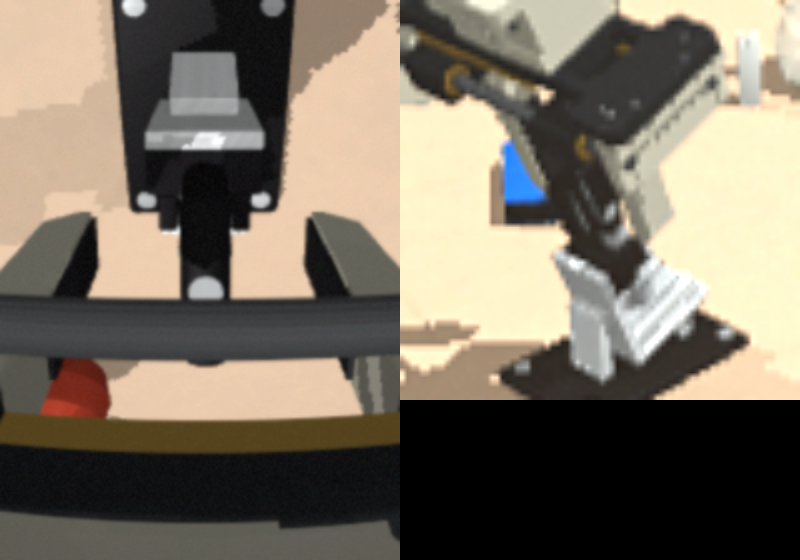

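The wing (205,290 in the left half) sits centred between the fingers (97 and 307), so I'm closing on it.

```bash
echo '[{"finger_gap":0.02, "y":0.0008}, {"finger_gap":0.02, "y":0.0008}, {"finger_gap":0.0, "y":0.0008}, {"finger_gap":0.0, "y":0.0008}, {"finger_gap":0.0, "y":0.0008}, {"finger_gap":0.0, "y":0.0008}]' | python3 shift.py 40
```

```text
clock: 3.6
position: [0.5438, 0.1729, 0.1062]
eef_rot: [-0.525, 2.712, 0.104]
force: [-0.2, 1.6, -0.7]
finger_gap: 0.012
gripper_force: 40.0
```

```bash
echo '[{"finger_gap":0, "x":-0.01}, {"finger_gap":0, "x":-0.02}, {"finger_gap":0, "x":-0.03}, {"finger_gap":0, "x":-0.04}, {"finger_gap":0, "x":-0.05}, {"finger_gap":0, "x":-0.065}, {"finger_gap":0, "x":-0.065}]' | python3 shift.py
python3 - <<'E'
from h import *
s=manip.sense()
R=toolR([0,0,-1],yaw(8.2))
print(s["force"],s["finger_gap"]); p0=s["position"]
print("up",rel(p0+[0,0,.12],tilted(22)))
E
```

```text
clock: 4.47
position: [0.6005, 0.1956, 0.131]
eef_rot: [-0.525, 2.71, 0.104]
force: [-0.0, -0.5, -1.9]
finger_gap: 0.0126
gripper_force: 40.0
[-0.032  -0.4538 -1.919 ] 0.012605142544811928
up (array([-0.0452,  0.0001, -0.1112]), array([ 0.0005,  0.0023, -0.0011]))
```

```bash
echo '[{"finger_gap":0, "x":-0.015, "z":-0.037}, {"finger_gap":0, "x":-0.03, "z":-0.074}, {"finger_gap":0, "x":-0.045, "z":-0.111}, {"finger_gap":0, "x":-0.045, "z":-0.111}]' | python3 shift.py
python3 - <<'E'
from h import *
s=manip.sense()
R=toolR([0,0,-1],yaw(8.2)); print(s["position"])
for f in (.5,1): print(rel(s["position"]+f*(np.array([.566,-.145,.25])-s["position"]),R))
E
```

```text
clock: 4.97
position: [0.6005, 0.1954, 0.2532]
eef_rot: [-0.525, 2.707, 0.104]
force: [-1.0, 0.6, -1.8]
finger_gap: 0.0124
gripper_force: 40.0
[0.6005 0.1954 0.2532]
(array([ 0.0742, -0.1514, -0.0288]), array([0.3527, 0.2763, 1.7848]))
(array([ 0.1485, -0.3028, -0.0576]), array([0.3527, 0.2763, 1.7848]))
```

```bash
echo '[{"finger_gap":0, "x":0.015, "y":-0.03, "z":-0.006, "rx":0.035, "ry":0.028, "rz":0.178}, {"finger_gap":0, "x":0.03, "y":-0.06, "z":-0.012, "rx":0.07, "ry":0.056, "rz":0.356}, {"finger_gap":0, "x":0.045, "y":-0.09, "z":-0.018, "rx":0.106, "ry":0.083, "rz":0.535}, {"finger_gap":0, "x":0.06, "y":-0.12, "z":-0.023, "rx":0.14, "ry":0.11, "rz":0.714}, {"finger_gap":0, "x":0.074, "y":-0.151, "z":-0.029, "rx":0.176, "ry":0.138, "rz":0.892}, {"finger_gap":0, "x":0.09, "y":-0.182, "z":-0.035, "rx":0.212, "ry":0.166, "rz":1.07}, {"finger_gap":0, "x":0.104, "y":-0.212, "z":-0.04, "rx":0.247, "ry":0.193, "rz":1.249}, {"finger_gap":0, "x":0.119, "y":-0.242, "z":-0.046, "rx":0.282, "ry":0.22, "rz":1.428}]' | python3 shift.py
python3 - <<'E'
from h import *
s=manip.sense()
R=toolR([0,0,-1],yaw(8.2)); print(rel(np.array([.566,-.145,.25]),R))
E
```

```text
clock: 5.98
position: [0.5709, -0.0777, 0.2462]
eef_rot: [1.568, 2.628, 0.02]
force: [0.4, -0.5, -1.9]
finger_gap: 0.0123
gripper_force: 40.0
(array([-0.0571, -0.0361, -0.0021]), array([0.0633, 0.053 , 0.3514]))
```

```bash
echo '[{"finger_gap":0, "x":-0.03, "y":-0.018, "z":-0.001, "rx":0.03, "ry":0.025, "rz":0.176}, {"finger_gap":0, "x":-0.057, "y":-0.036, "z":-0.002, "rx":0.063, "ry":0.053, "rz":0.351}, {"finger_gap":0, "x":-0.057, "y":-0.036, "z":-0.002, "rx":0.063, "ry":0.053, "rz":0.351}, {"finger_gap":0, "x":-0.057, "y":-0.036, "z":-0.002, "rx":0.063, "ry":0.053, "rz":0.351}, {"finger_gap":0, "x":-0.057, "y":-0.036, "z":-0.002, "rx":0.063, "ry":0.053, "rz":0.351}]' | python3 shift.py
python3 - <<'E'
from h import *
s=manip.sense()
R=toolR([0,0,-1],yaw(8.2)); print(rel(np.array([.566,-.145,.25]),R))
im=imaging.read_camera("wrist"); cv2.imwrite("pics/w3.png",im); np.save("w3.npy",np.r_[s["position"],s["eef_rot"]])
sc=imaging.read_camera("scene");cv2.imwrite("pics/s3.png",sc)
E
```

```text
clock: 6.6
position: [0.5672, -0.1431, 0.2514]
eef_rot: [2.045, 2.381, 0.002]
force: [0.3, -0.5, -2.1]
finger_gap: 0.0125
gripper_force: 40.0
(array([-0.0017, -0.0014,  0.0014]), array([0.0033, 0.0015, 0.0082]))
```

View pics/w3.png

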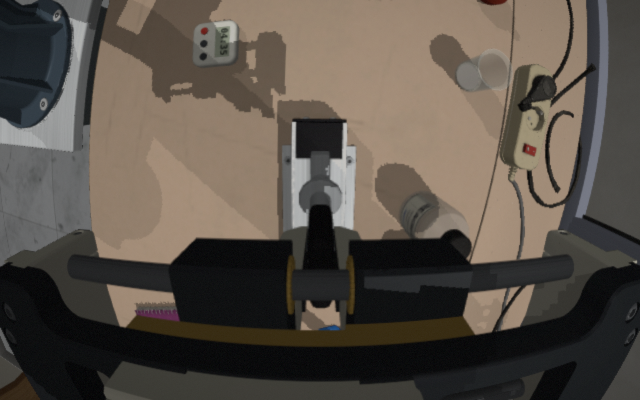

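The post hangs upright over the slot: the head is near (320,165) and the rail's near plug spans (293–346, 121–158). I'll measure the rail edges numerically.

```bash
python3 - <<'E'
from h import *
v=np.load("w3.npy"); s=dict(position=v[:3],eef_rot=v[3:])
g=cv2.cvtColor(cv2.imread("pics/w3.png"),cv2.COLOR_BGR2GRAY)
for r in (126,134,142,150,160,180,196): print(r,g[r,276:364].tolist())
print(g[112:165,310].tolist(), g[112:165,330].tolist())
E
```

```text
126 [133, 124, 87, 79, 79, 78, 79, 79, 78, 79, 78, 79, 80, 78, 78, 98, 173, 190, 187, 152, 64, 26, 24, 24, 24, 25, 25, 26, 26, 24, 26, 25, 27, 26, 27, 26, 27, 26, 26, 27, 26, 25, 25, 28, 25, 27, 26, 27, 26, 28, 26, 28, 28, 28, 27, 28, 27, 28, 26, 29, 27, 30, 28, 29, 28, 29, 68, 155, 190, 193, 184, 146, 143, 144, 145, 145, 146, 145, 145, 145, 145, 145, 145, 144, 144, 144, 143, 143]
134 [131, 119, 85, 79, 78, 78, 79, 79, 79, 79, 78, 79, 80, 78, 80, 109, 175, 186, 182, 141, 55, 23, 23, 22, 24, 22, 23, 24, 26, 26, 25, 25, 26, 27, 26, 28, 26, 26, 27, 27, 28, 28, 26, 28, 26, 29, 27, 27, 27, 29, 28, 27, 29, 28, 28, 27, 29, 29, 30, 26, 30, 27, 29, 28, 28, 41, 95, 158, 191, 194, 187, 145, 133, 132, 132, 133, 133, 132, 133, 139, 144, 147, 147, 146, 146, 147, 146, 147]
142 [130, 113, 84, 79, 77, 78, 79, 79, 79, 79, 78, 78, 78, 79, 82, 120, 181, 185, 178, 131, 52, 24, 23, 24, 22, 24, 24, 23, 22, 23, 23, 24, 25, 25, 25, 23, 26, 27, 29, 28, 27, 28, 28, 28, 27, 28, 30, 29, 30, 28, 30, 28, 28, 29, 29, 28, 30, 29, 29, 31, 30, 27, 31, 29, 29, 49, 120, 168, 191, 190, 173, 144, 133, 132, 133, 133, 132, 
[... 1404 characters left out ...]
6, 78, 77, 74, 74, 63, 58, 58, 62, 63, 64, 64, 66, 66, 65, 66, 65, 66, 64, 63, 65, 70, 77, 97, 121, 133, 133, 133, 137, 138, 136, 136, 135, 134, 133, 141, 164, 183, 185, 172, 181, 184, 186, 185, 186, 189, 186, 183, 166, 138, 132, 132, 133, 135, 133, 134, 133, 133]
[90, 90, 90, 90, 91, 87, 65, 29, 25, 15, 17, 24, 27, 26, 27, 26, 26, 27, 27, 28, 27, 26, 26, 27, 26, 26, 25, 26, 22, 25, 25, 25, 25, 25, 23, 22, 25, 25, 25, 27, 31, 33, 35, 40, 43, 48, 74, 88, 95, 100, 101, 101, 101] [92, 93, 92, 91, 90, 88, 67, 35, 27, 21, 12, 23, 28, 26, 27, 29, 27, 28, 27, 28, 28, 27, 28, 31, 27, 31, 27, 28, 28, 27, 29, 29, 27, 30, 28, 30, 30, 30, 29, 31, 32, 34, 34, 37, 37, 44, 74, 109, 126, 128, 128, 134, 135]
```

```bash
python3 - <<'E'
from h import *
v=np.load("w3.npy"); s=dict(position=v[:3],eef_rot=v[3:])
M=[]
for r,a,b in ((126,295.5,342.6),(134,295.4,342.2),(142,295.3,342.0),(150,295.2,341.8)):
    A=onz("wrist",(a,r),.06,s);B=onz("wrist",(b,r),.06,s); M.append((A+B)/2); print(A,B,np.linalg.norm(A-B),M[-1])
M=np.array(M); d=M[0]-M[-1]; print("yaw from mids",np.degrees(np.arctan2(d[1],d[0])))
for r in (120,158): print(r,onz("wrist",(319,r),.06,s))
for r,a,b in ((160,308.7,330.5),(180,308.5,331.5)): print("slot",(onz("wrist",(a,r),.06,s)+onz("wrist",(b,r),.06,s))/2, np.linalg.norm(onz("wrist",(a,r),.06,s)-onz("wrist",(b,r),.06,s)))
c=np.array([.5712,-.1784]); ry=yaw(98.2)[:2]; rx=yaw(8.2)[:2]
for m in M: print("rail x,y of mids",(m[:2]-c)@rx,(m[:2]-c)@ry)
for r in (120,158): q=onz("wrist",(319,r),.06,s)[:2]-c; print(q@rx,q@ry)
print("tcp in rail",(s["position"][:2]-c)@rx,(s["position"][:2]-c)@ry, np.degrees(Ro.from_rotvec(s["eef_rot"]).as_matrix()[:,1]))
# top and scene checks via dark-plug masks at z=.06
for n,(x0,y0,x1,y1) in (("top",(362,180,462,235)),("scene",(318,230,425,335))):
    im=cv2.imread(f"pics/{n}0.png"); m=(im.max(2)<50).astype(np.uint8); m[:y0]=0;m[y1:]=0;m[:,:x0]=0;m[:,x1:]=0
    k,l,st,ce=cv2.connectedComponentsWithStats(m)
    for i in range(1,k):
        if st[i,4]>80:
            q=onz(n,ce[i],.06)[:2]; print(n,st[i],ce[i],q,(q-c)@rx,(q-c)@ry)
E
```

```text
[ 0.5305 -0.0847  0.06  ] [ 0.5823 -0.0769  0.06  ] 0.05236965734043388 [ 0.5564 -0.0808  0.06  ]
[ 0.5317 -0.0936  0.06  ] [ 0.5833 -0.0858  0.06  ] 0.05216261934567977 [ 0.5575 -0.0897  0.06  ]
[ 0.5329 -0.1026  0.06  ] [ 0.5845 -0.0948  0.06  ] 0.052201746843478926 [ 0.5587 -0.0987  0.06  ]
[ 0.534  -0.1115  0.06  ] [ 0.5857 -0.1037  0.06  ] 0.05226403768381255 [ 0.5599 -0.1076  0.06  ]
yaw from mids 97.31070389587806
120 [ 0.5554 -0.0743  0.06  ]
158 [ 0.5618 -0.1166  0.06  ]
slot [ 0.5628 -0.1187  0.06  ] 0.024531990055442744
slot [ 0.5667 -0.1413  0.06  ] 0.02618947894759999
rail x,y of mids -0.0007108743546964281 0.0986955791178534
rail x,y of mids -0.0009234820785797714 0.08971043987632676
rail x,y of mids -0.0010259930300912322 0.08071215943434866
rail x,y of mids -0.0011301201159352153 0.07168648324920682
-0.0008134073823539098 0.10525975692829229
-0.0004984570498718813 0.06253929324664888
tcp in rail 0.0010274645445247027 0.03548502705441031 [56.6407  8.6372  0.1882]
top [435 187  20  23 258] [444.8488 198.9729] [ 0.5832 -0.2627] -0.00015025257684751905 -0.08516823947872104
top [368 199  21  24 293] [377.5358 209.3311] [ 0.5588 -0.0892] 0.00046631859908010726 0.09000991535526139
scene [330 236  31  19 332] [346.0422 245.3404] [ 0.5582 -0.0989] -0.0014961719048821726 0.08058106671697683
scene [ 379  276   42   57 1063] [402.6021 305.4675] [ 0.5733 -0.2877] -0.013503114821276427 -0.10848745794407125
```

```bash
cat >> h.py <<'E'
RC=np.array([.5705,-.180]);RY=8.0
def railpt(x,y,z): return np.r_[RC+x*yaw(RY)[:2]+y*yaw(RY+90)[:2],z]
def inrail(p): q=np.array(p[:2])-RC; return np.array([q@yaw(RY)[:2],q@yaw(RY+90)[:2],p[2]])
E
python3 - <<'E'
from h import *
print(rel(railpt(0,.034,.165),toolR([0,0,-1],yaw(RY))))
E
```

```text
(array([-0.0026, -0.0023,  0.0868]), array([0.0037, 0.0017, 0.0112]))
```

```bash
echo '[{"finger_gap":0, "x":-0.0026, "y":-0.0023, "z":0.03, "rx":0.0037, "ry":0.0017, "rz":0.0112}, {"finger_gap":0, "x":-0.0026, "y":-0.0023, "z":0.06, "rx":0.0037, "ry":0.0017, "rz":0.0112}, {"finger_gap":0, "x":-0.0026, "y":-0.0023, "z":0.087, "rx":0.0037, "ry":0.0017, "rz":0.0112}, {"finger_gap":0, "x":-0.0026, "y":-0.0023, "z":0.087, "rx":0.0037, "ry":0.0017, "rz":0.0112}, {"finger_gap":0, "x":-0.0026, "y":-0.0023, "z":0.087, "rx":0.0037, "ry":0.0017, "rz":0.0112}]' | python3 shift.py
python3 - <<'E'
from h import *
s=manip.sense(); print(inrail(s["position"]),s["force"],rel(railpt(0,.034,.165),toolR([0,0,-1],yaw(RY)),s))
im=imaging.read_camera("wrist"); sc=imaging.read_camera("scene")
o=np.zeros((600,800,3),np.uint8); o[:,:400]=cv2.resize(im[80:320,240:400],(400,600)); o[:400,400:]=cv2.resize(sc[205:305,310:410],(400,400))
cv2.imwrite("pics/m4.png",np.clip(o*1.4,0,255).astype(np.uint8))
E
```

```text
clock: 7.32
position: [0.5664, -0.1471, 0.1661]
eef_rot: [2.062, 2.369, 0.001]
force: [0.4, -0.1, -1.8]
finger_gap: 0.0124
gripper_force: 40.0
[0.0005 0.0332 0.1661] [ 0.4217 -0.073  -1.7925] (array([ 0.0008, -0.0005,  0.0011]), array([ 0.0013,  0.0008, -0.0012]))
```

View pics/m4.png

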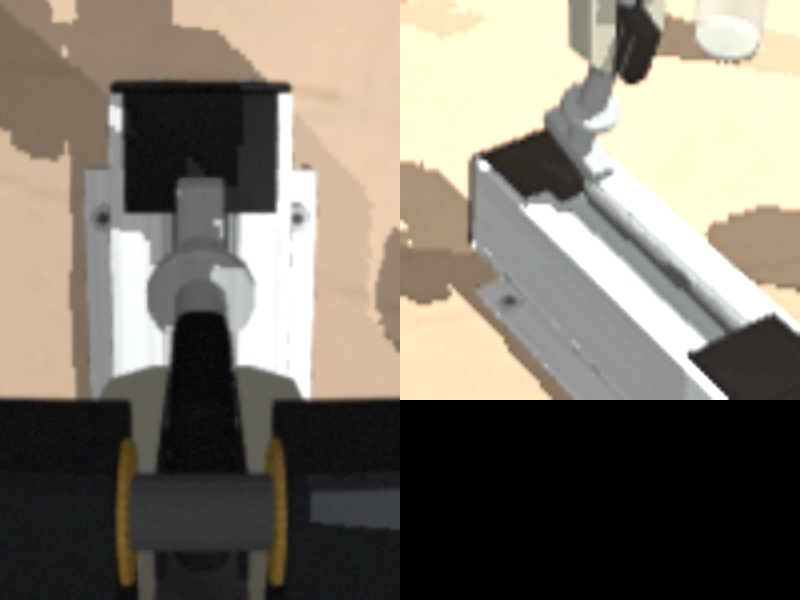

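The head (tip at (200,180) left) is centred on the slot, with the plug spanning 125–278. I'm lowering it now.

```bash
echo '[{"finger_gap":0, "y":-0.0005, "z":0.005}, {"finger_gap":0, "y":-0.0005, "z":0.01}, {"finger_gap":0, "y":-0.0005, "z":0.015}, {"finger_gap":0, "y":-0.0005, "z":0.018}, {"finger_gap":0, "y":-0.0005, "z":0.021}, {"finger_gap":0, "y":-0.0005, "z":0.021}]' | python3 shift.py 55
echo '[{"finger_gap":0, "z":0.003}, {"finger_gap":0, "z":0.006}, {"finger_gap":0, "z":0.006}]' | python3 shift.py
```

```text
clock: 8.18
position: [0.5652, -0.1472, 0.1436]
eef_rot: [-2.063, -2.369, 0.0]
force: [-0.4, -0.1, -1.3]
finger_gap: 0.012
gripper_force: 55.0
clock: 8.55
position: [0.5663, -0.1485, 0.1398]
eef_rot: [2.06, 2.366, -0.0]
force: [-3.3, -6.2, 13.1]
finger_gap: 0.0119
gripper_force: 55.0
```

```bash
echo '[{"finger_gap":0, "z":0.002}, {"finger_gap":0, "z":0.002}]' | python3 shift.py; echo '[{"finger_gap":0, "z":0.002}, {"finger_gap":0, "z":0.002}]' | python3 shift.py
python3 -c "
from h import *
s=manip.sense();print(inrail(s['position']),s['force'],s['moment'],rel(railpt(0,.034,.165),toolR([0,0,-1],yaw(RY)),s))"
```

```text
clock: 8.8
position: [0.5668, -0.1494, 0.139]
eef_rot: [2.058, 2.365, -0.0]
force: [-4.8, -9.8, 23.8]
finger_gap: 0.0122
gripper_force: 55.1
clock: 9.05
position: [0.5674, -0.1503, 0.1384]
eef_rot: [2.056, 2.363, -0.001]
force: [-6.1, -12.6, 31.9]
finger_gap: 0.012
gripper_force: 55.2
[0.0011 0.0298 0.1384] [ -6.1014 -12.63    31.939 ] [-2.1882  1.9617  0.2508] (array([ 0.004 , -0.001 , -0.0267]), array([ 0.0057,  0.0072, -0.001 ]))
```

```bash
echo '[{"finger_gap":0, "z":-0.01}, {"finger_gap":0, "z":-0.02}, {"finger_gap":0, "z":-0.03}, {"finger_gap":0, "z":-0.03}]' | python3 shift.py
python3 - <<'E'
from h import *
s=dict(position=np.array([.5664,-.1471,.1661]),eef_rot=np.array([2.062,2.369,.001]))
w=lambda x,y:(x/2.5+240,y/2.5+80)
sc=lambda x,y:((x-400)/4+310,y/4+205)
for z in (.079,.089): print("tip",z,inrail(onz("wrist",w(200,180),z,s)))
print("collar near edge z.112",inrail(onz("wrist",w(200,235),.115,s)), [inrail(onz("wrist",w(x,285),.112,s)) for x in (147,256)])
print("plug inner",inrail(onz("wrist",w(200,212),.06,s)),"outer",inrail(onz("wrist",w(200,85),.06,s)))
print("collar centre scene", inrail(onz("scene",sc(580,115),.112)))
print("tip scene", inrail(onz("scene",sc(605,175),.084)))
st=manip.sense(); print(inrail(st["position"]),st["force"])
im=imaging.read_camera("wrist"); g=imaging.read_camera("scene"); np.save("p5.npy",np.r_[st["position"],st["eef_rot"]])
o=np.zeros((600,800,3),np.uint8); o[:,:400]=cv2.resize(im[80:320,240:400],(400,600)); o[:400,400:]=cv2.resize(g[215:295,320:400],(400,400),interpolation=cv2.INTER_CUBIC)
cv2.imwrite("pics/m5.png",np.clip(o*1.4,0,255).astype(np.uint8))
E
```

```text
clock: 9.55
position: [0.5656, -0.1471, 0.1645]
eef_rot: [2.062, 2.369, 0.001]
force: [0.7, -0.7, -2.1]
finger_gap: 0.012
gripper_force: 55.0
tip 0.079 [0.     0.0767 0.079 ]
tip 0.089 [0.     0.0776 0.089 ]
collar near edge z.112 [0.    0.065 0.115] [array([-0.0148,  0.0505,  0.112 ]), array([0.0156, 0.0504, 0.112 ])]
plug inner [-0.     0.064  0.06 ] outer [0.0001 0.1071 0.06  ]
collar centre scene [-0.0043  0.0496  0.112 ]
tip scene [0.0005 0.0334 0.084 ]
[-0.0002  0.0332  0.1645] [ 0.67   -0.7474 -2.0962]
```

View pics/m5.png

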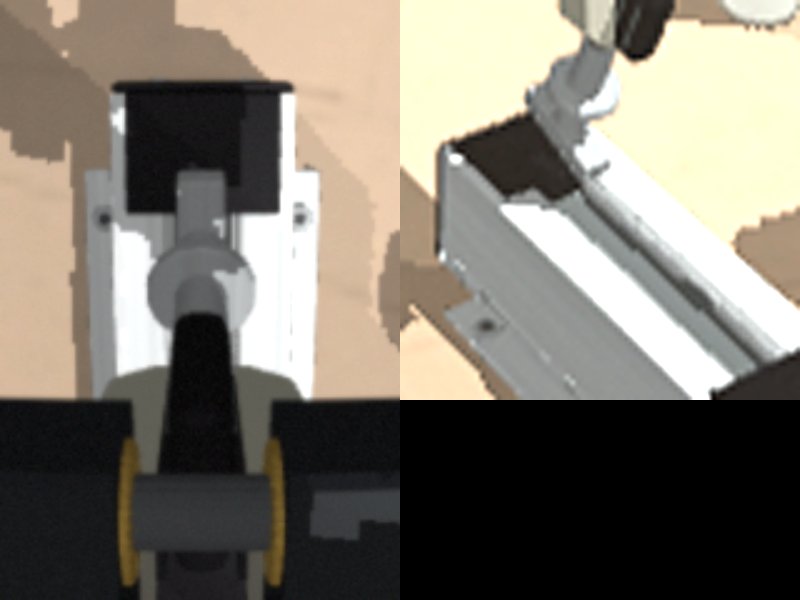

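```bash
python3 - <<'E'
from h import *
v=np.load("p5.npy"); s=dict(position=v[:3],eef_rot=v[3:]); w=lambda x,y:(x/2.5+240,y/2.5+80)
R0=Ro.from_rotvec(v[3:])
T=lambda X: R0.inv().apply(X-v[:3])
o,d=ray("wrist",w(201,288),s); C=o+.2134*d; print("collar by size",inrail(C),T(C))
X,e=tri([(o,d),ray("scene",(354.4,234))]); print("collar tri",inrail(X),T(X),e)
a,b=ray("wrist",w(200,173),s); Y,e=tri([(a,b),ray("scene",((605-400)/5+320,165/5+215))]); print("head tip tri",inrail(Y),T(Y),e)
# intersect with sphere: collar centre 54 mm from grasp axis in tool xz plane
for D,px in ((.054,w(201,288)),):
    o,d=ray("wrist",px,s); o=T(o); d=R0.inv().apply(d); t=np.roots([d@d,2*o@d,o@o-D*D]); print([ (o+d*q, np.degrees(np.arctan2((o+d*q)[0],(o+d*q)[2]))) for q in t.real])
E
```

```text
collar by size [-0.0005  0.0501  0.1123] [ 0.0169 -0.0003  0.0522]
collar tri [-0.0023  0.0507  0.1101] [ 0.0175 -0.0021  0.0544] [np.float64(0.002086745024407608), np.float64(0.002086745024407601)]
head tip tri [0.0104 0.069  0.0574] [0.0359 0.0105 0.1071] [np.float64(0.013863630483264187), np.float64(0.013863630483263919)]
[(array([ 0.0171, -0.0003,  0.0512]), np.float64(18.473883646059143)), (array([ 0.038 , -0.0003, -0.0383]), np.float64(135.23886227526674))]
```

The picture shows the post swung in the grip, head forward: the collar is at (201,288) and the head tip at (200,173), over the plug. It leans about 16° about the pad axis, so the head hit the plug. I'll tilt the tool to stand the post upright, set it on the strip and regrip it square.

```bash
cat >> h.py <<'E'
def tiltpose(a,x,y,z,t=np.radians(16),head=np.array([.0262,0,.0839])):
    R=toolR([0,0,-1],yaw(a))@Ro.from_rotvec([0,-t,0]).as_matrix(); return railpt(x,y,z)-R@head, R
E
python3 - <<'E'
from h import *
s=manip.sense()
for z in (.085,.052): p,R=tiltpose(RY,0,.032,z); print(p,rel(p,R,s))
E
```

```text
[ 0.5663 -0.1504  0.1729] (array([-0.0034,  0.0007, -0.0093]), array([-0.0005, -0.2794, -0.0017]))
[ 0.5663 -0.1504  0.1399] (array([-0.0034,  0.0007,  0.0237]), array([-0.0005, -0.2794, -0.0017]))
```

```bash
echo '[{"finger_gap":0, "z":-0.02}, {"finger_gap":0, "x":-0.0034, "y":0.0007, "z":-0.02, "ry":-0.14}, {"finger_gap":0, "x":-0.0034, "y":0.0007, "z":-0.02, "ry":-0.2794, "rz":-0.0017}, {"finger_gap":0, "x":-0.0034, "y":0.0007, "z":-0.0093, "ry":-0.2794, "rz":-0.0017}, {"finger_gap":0, "x":-0.0034, "y":0.0007, "z":-0.0093, "ry":-0.2794, "rz":-0.0017}, {"finger_gap":0, "x":-0.0034, "y":0.0007, "z":-0.0093, "ry":-0.2794, "rz":-0.0017}]' | python3 shift.py
python3 - <<'E'
from h import *
s=manip.sense(); print(s["force"])
for z in (.085,.052): p,R=tiltpose(RY,0,.032,z); print(rel(p,R,s))
im=imaging.read_camera("wrist"); cv2.imwrite("pics/w6.png",im); np.save("p6.npy",np.r_[s["position"],s["eef_rot"]]); g=imaging.read_camera("scene"); cv2.imwrite("pics/s6.png",g)
o=np.zeros((600,800,3),np.uint8); o[:,:400]=cv2.resize(im[60:300,240:400],(400,600)); o[:400,400:]=cv2.resize(g[205:285,320:400],(400,400),interpolation=cv2.INTER_CUBIC)
cv2.imwrite("pics/m6.png",np.clip(o*1.4,0,255).astype(np.uint8))
g=cv2.cvtColor(im,cv2.COLOR_BGR2GRAY)
print(g[80:240:2,320].tolist()); print(g[80:240:2,314].tolist())
E
```

```text
clock: 10.4
position: [0.5665, -0.1511, 0.173]
eef_rot: [1.917, 2.203, -0.269]
force: [-0.4, -1.0, -2.1]
finger_gap: 0.0118
gripper_force: 55.0
[-0.4419 -0.9898 -2.1118]
(array([ 0.0008, -0.    , -0.0001]), array([-0.0009, -0.0013, -0.0011]))
(array([ 0.0098, -0.    ,  0.0316]), array([-0.0009, -0.0013, -0.0011]))
[12, 19, 24, 26, 29, 26, 26, 28, 27, 28, 29, 29, 29, 30, 26, 29, 28, 28, 28, 28, 28, 28, 33, 78, 96, 96, 96, 97, 96, 96, 96, 96, 93, 95, 89, 68, 72, 112, 116, 94, 80, 80, 80, 79, 80, 80, 77, 71, 68, 74, 96, 113, 115, 115, 114, 81, 71, 70, 71, 72, 71, 70, 46, 9, 4, 8, 9, 6, 6, 9, 6, 9, 6, 7, 6, 12, 4, 9, 6, 5]
[26, 24, 26, 25, 25, 24, 26, 25, 27, 26, 27, 26, 27, 27, 29, 27, 29, 25, 28, 27, 27, 27, 31, 75, 94, 95, 95, 94, 95, 94, 94, 95, 94, 95, 87, 67, 69, 78, 79, 78, 78, 77, 77, 78, 78, 77, 76, 75, 64, 69, 77, 81, 79, 79, 79, 79, 73, 64, 65, 65, 66, 66, 59, 14, 10, 4, 7, 8, 6, 7, 10, 10, 11, 11, 7, 9, 6, 7, 9, 4]
```

View pics/m6.png

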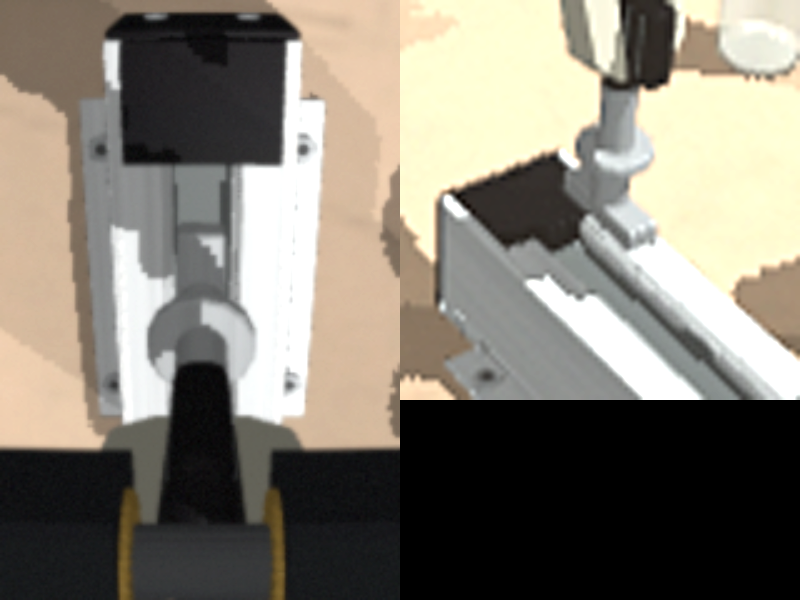

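In the scene half the post is now upright and the head hangs over the slot; in the wrist half the head tip is at (200,230), clear of the plug edge at row 163. Lowering it again.

```bash
echo '[{"finger_gap":0, "x":0.0028, "z":0.007}, {"finger_gap":0, "x":0.005, "z":0.0144}, {"finger_gap":0, "x":0.0064, "z":0.0192}, {"finger_gap":0, "x":0.0078, "z":0.024}, {"finger_gap":0, "x":0.0088, "z":0.028}, {"finger_gap":0, "x":0.0088, "z":0.028}]' | python3 shift.py
python3 -c "
from h import *
s=manip.sense();print(inrail(s['position']),s['force'],s['moment']);p,R=tiltpose(RY,0,.032,.05); print(rel(p,R,s))"
```

```text
clock: 11.25
position: [0.5662, -0.1497, 0.1435]
eef_rot: [1.915, 2.203, -0.27]
force: [-0.2, 1.0, -2.4]
finger_gap: 0.0119
gripper_force: 55.0
[-0.      0.0306  0.1435] [-0.1703  0.971  -2.373 ] [ 0.1211  0.0906 -0.0372]
(array([0.001 , 0.    , 0.0056]), array([-0.0007,  0.0001,  0.0001]))
```

Head bottom is at about z = 56 mm with no force, so it is inside the slot. Now down to the strip in 2 mm steps.

```bash
echo '[{"finger_gap":0, "x":0.0006, "z":0.002}, {"finger_gap":0, "x":0.0012, "z":0.004}, {"finger_gap":0, "x":0.0012, "z":0.004}]' | python3 shift.py; echo '[{"finger_gap":0, "x":0.0006, "z":0.002}, {"finger_gap":0, "x":0.0006, "z":0.002}]' | python3 shift.py;  echo '[{"finger_gap":0, "x":0.0006, "z":0.002}, {"finger_gap":0, "x":0.0006, "z":0.002}]' | python3 shift.py
```

```text
clock: 11.62
position: [0.5663, -0.1497, 0.1395]
eef_rot: [1.915, 2.203, -0.27]
force: [0.7, -0.3, -1.6]
finger_gap: 0.0116
gripper_force: 55.0
clock: 11.88
position: [0.5663, -0.1497, 0.1374]
eef_rot: [1.915, 2.203, -0.27]
force: [-0.5, -1.2, -1.9]
finger_gap: 0.0117
gripper_force: 55.0
clock: 12.12
position: [0.5666, -0.1497, 0.1357]
eef_rot: [1.915, 2.202, -0.269]
force: [-0.4, 0.5, 1.0]
finger_gap: 0.0118
gripper_force: 55.0
```

```bash
echo '[{"finger_gap":0.012, "x":0.0003, "z":0.001}, {"finger_gap":0.0145, "x":0.0003, "z":0.001}, {"finger_gap":0.0145, "x":0.0003, "z":0.001}, {"finger_gap":0.0145, "x":0.0003, "z":0.001}]' | python3 shift.py 20; echo '[{"finger_gap":0.0145, "x":0.0008, "ry":0.09}, {"finger_gap":0.0145, "x":0.0015, "z":-0.0001, "ry":0.18}, {"finger_gap":0.0145, "x":0.0022, "z":-0.0003, "ry":0.279}, {"finger_gap":0.0145, "x":0.0022, "z":-0.0003, "ry":0.279}, {"finger_gap":0.0145, "x":0.0022, "z":-0.0003, "ry":0.279}]' | python3 shift.py
python3 - <<'E'
from h import *
s=manip.sense(); print(inrail(s["position"]),s["force"],rel(s["position"],toolR([0,0,-1],yaw(RY)),s))
im=imaging.read_camera("wrist"); cv2.imwrite("pics/w7.png",im);np.save("p7.npy",np.r_[s["position"],s["eef_rot"]])
g=cv2.cvtColor(im,cv2.COLOR_BGR2GRAY); print(g[120:240:2,320].tolist())
print(g[190,280:360].tolist()); print(g[200,280:360].tolist()); print(project("wrist",railpt(0,inrail(s["position"])[1],.05+.033),s),project("wrist",railpt(0,inrail(s["position"])[1]+.015,.05+.036),s))
E
```

```text
clock: 12.62
position: [0.5662, -0.1497, 0.1343]
eef_rot: [1.915, 2.203, -0.27]
force: [0.2, -0.7, -0.0]
finger_gap: 0.0145
gripper_force: 0.2
clock: 13.25
position: [0.5658, -0.1474, 0.1339]
eef_rot: [2.06, 2.37, -0.003]
force: [0.1, -0.0, -0.5]
finger_gap: 0.0146
gripper_force: 0.1
[-0.0001  0.0329  0.1339] [ 0.092  -0.0223 -0.4961] (array([0., 0., 0.]), array([-0.0008,  0.0024, -0.0002]))
[16, 18, 17, 17, 18, 16, 20, 18, 15, 17, 14, 16, 13, 11, 13, 15, 13, 10, 14, 12, 11, 13, 26, 29, 30, 61, 98, 100, 77, 57, 56, 60, 88, 92, 87, 87, 86, 88, 88, 86, 73, 82, 87, 76, 16, 10, 6, 4, 11, 8, 9, 6, 5, 8, 11, 9, 9, 7, 10, 9]
[108, 109, 108, 108, 111, 113, 115, 115, 115, 113, 114, 114, 116, 114, 114, 113, 110, 108, 109, 110, 111, 113, 113, 105, 95, 92, 93, 91, 76, 59, 56, 57, 73, 83, 85, 84, 88, 89, 88, 87, 87, 87, 86, 87, 96, 133, 161, 162, 157, 122, 85, 60, 57, 70, 117, 122, 115, 125, 157, 192, 193, 193, 191, 195, 199, 198, 198, 196, 196, 196, 198, 197, 197, 194, 190, 189, 194, 206, 208, 205]
[110, 110, 108, 107, 107, 111, 113, 113, 116, 112, 113, 114, 114, 114, 114, 112, 110, 108, 108, 109, 110, 113, 113, 107, 95, 93, 93, 90, 77, 58, 55, 55, 73, 79, 79, 79, 80, 79, 75, 74, 73, 72, 75, 77, 79, 80, 83, 100, 142, 110, 74, 57, 57, 73, 129, 130, 123, 126, 149, 190, 193, 192, 192, 194, 198, 197, 197, 195, 196, 196, 198, 198, 196, 193, 190, 188, 195, 207, 209, 205]
[321.0714 218.9804] [321.0796 199.1971]
```

```bash
python3 - <<'E'
from h import *
v=np.load("p7.npy");s=dict(position=v[:3],eef_rot=v[3:]); y=inrail(v)[1]
for n,dy,z in (("tip top",.022,.06),("tip bot",.022,.05),("collar edge",.015,.086),("wing low",.023,.125)): print(n,project("wrist",railpt(0,y+dy,z),s))
E
echo '[{"finger_gap":0.0}, {"finger_gap":0.0}, {"finger_gap":0.0}]' | python3 shift.py 60; echo '[{"finger_gap":0, "z":0.004}, {"finger_gap":0, "z":0.008}, {"finger_gap":0, "z":0.008}]' | python3 shift.py
```

```text
tip top [321.038  181.8267]
tip bot [321.0239 179.4404]
collar edge [321.0799 199.1976]
wing low [321.1671 202.273 ]
clock: 13.68
position: [0.566, -0.1473, 0.134]
eef_rot: [2.061, 2.371, -0.001]
force: [0.3, -0.1, -1.7]
finger_gap: 0.0122
gripper_force: 60.0
clock: 14.05
position: [0.5665, -0.1476, 0.1267]
eef_rot: [2.06, 2.37, 0.0]
force: [-0.7, 1.1, 8.3]
finger_gap: 0.0121
gripper_force: 60.0
```

```bash
echo '[{"finger_gap":0, "z":0.004}, {"finger_gap":0, "z":0.008}, {"finger_gap":0, "z":0.008}]' | python3 shift.py
```

```text
clock: 14.42
position: [0.5668, -0.1477, 0.1191]
eef_rot: [2.06, 2.369, 0.0]
force: [-1.0, 1.4, 10.8]
finger_gap: 0.0123
gripper_force: 60.0
```

```bash
echo '[{"finger_gap":0, "rz":-0.15}, {"finger_gap":0, "rz":-0.3}, {"finger_gap":0, "rz":-0.45}, {"finger_gap":0, "rz":-0.45}]' | python3 shift.py; python3 -c "
from h import *
s=manip.sense();print(inrail(s['position']),s['moment'],s['joint_positions'])"
```

```text
clock: 14.92
position: [0.5672, -0.148, 0.1196]
eef_rot: [1.476, 2.769, -0.0]
force: [0.1, -0.4, 11.7]
finger_gap: 0.0117
gripper_force: 60.0
[0.0012 0.0322 0.1196] [-0.0214  0.1111  0.0104] [-0.3342  0.5445  1.6521 -0.0008  0.9414 -0.9254]
```

```bash
echo '[{"finger_gap":0, "rz":-0.17}, {"finger_gap":0, "rz":-0.34}, {"finger_gap":0, "rz":-0.51}, {"finger_gap":0, "rz":-0.68}, {"finger_gap":0, "rz":-0.85}, {"finger_gap":0, "rz":-1.02}, {"finger_gap":0, "rz":-1.12}, {"finger_gap":0, "rz":-1.12}]' | python3 shift.py; python3 -c "
from h import *
s=manip.sense();print(inrail(s['position']),s['moment'],rel(s['position'],toolR([0,0,-1],yaw(RY+90)),s))"
```

```text
clock: 15.92
position: [0.5673, -0.148, 0.1196]
eef_rot: [-0.22, 3.131, -0.003]
force: [-0.4, -0.2, 11.3]
finger_gap: 0.0119
gripper_force: 60.0
[0.0013 0.0322 0.1196] [0.0268 0.0577 0.0318] (array([0., 0., 0.]), array([-0.0023,  0.0031,  0.0005]))
```

The turn went freely. Next I'll ease up to the lips, slacken the grip, raise the fingers a little so the shank stays clear when the post snaps, and start sliding toward −y.

```bash
echo '[{"finger_gap":0, "z":-0.003}, {"finger_gap":0, "z":-0.005}, {"finger_gap":0, "z":-0.005}]' | python3 shift.py; echo '[{"finger_gap":0.0135}, {"finger_gap":0.0135}, {"finger_gap":0.0135, "z":-0.004}, {"finger_gap":0.0135, "z":-0.008}, {"finger_gap":0.0135, "z":-0.008}]' | python3 shift.py 20;  echo '[{"finger_gap":0.0135, "y":-0.002}, {"finger_gap":0.0135, "y":-0.004}, {"finger_gap":0.0135, "y":-0.006}]' | python3 shift.py
```

```text
clock: 16.3
position: [0.567, -0.1479, 0.1239]
eef_rot: [-0.218, 3.132, -0.003]
force: [2.9, -0.7, 6.7]
finger_gap: 0.0118
gripper_force: 60.0
clock: 16.92
position: [0.566, -0.1474, 0.1314]
eef_rot: [0.218, -3.134, 0.001]
force: [0.6, -0.5, 0.8]
finger_gap: 0.0135
gripper_force: 0.1
clock: 17.3
position: [0.5669, -0.1535, 0.1312]
eef_rot: [0.218, -3.134, 0.0]
force: [-0.5, 1.5, 0.7]
finger_gap: 0.0137
gripper_force: 2.1
```

```bash
for i in 1; do echo '[{"finger_gap":0.0135, "y":-0.002}, {"finger_gap":0.0135, "y":-0.004}]' | python3 shift.py | egrep "pos|force"; done; echo '[{"finger_gap":0.0135, "y":-0.002}, {"finger_gap":0.0135, "y":-0.004}]' | python3 shift.py | egrep "pos|force"; echo '[{"finger_gap":0.0135, "y":-0.002}, {"finger_gap":0.0135, "y":-0.004}]' | python3 shift.py | egrep "pos|force"
```

```text
position: [0.5673, -0.1573, 0.131]
force: [-0.1, 5.1, 3.0]
gripper_force: 6.3
position: [0.5679, -0.1614, 0.131]
force: [-0.2, 3.4, 1.6]
gripper_force: 6.3
position: [0.5685, -0.1654, 0.1311]
force: [-0.4, 3.0, 1.6]
gripper_force: 6.3
```

```bash
python3 -c "
from h import *
s=manip.sense();print(inrail(s['position']),s['force'],s['moment'])"
```

```text
[0.0001 0.0147 0.1311] [-0.4062  2.9875  1.6222] [ 0.8503  0.1114 -0.0024]
```

```bash
echo '[{"finger_gap":0.0135, "y":-0.002}, {"finger_gap":0.0135, "y":-0.004}]' | python3 shift.py | egrep "pos|force"; echo '[{"finger_gap":0.0135, "y":-0.002}, {"finger_gap":0.0135, "y":-0.004}]' | python3 shift.py | egrep "pos|force"
```

```text
position: [0.569, -0.1694, 0.1311]
force: [-0.5, 4.3, 0.7]
gripper_force: 6.4
position: [0.5696, -0.1733, 0.1311]
force: [0.4, 3.5, 1.9]
gripper_force: 6.4
```

```bash
echo '[{"finger_gap":0.0135, "y":-0.002}, {"finger_gap":0.0135, "y":-0.004}]' | python3 shift.py | egrep "pos|force"
```

```text
position: [0.5701, -0.1773, 0.1311]
force: [-1.1, 3.4, 1.0]
gripper_force: 6.4
```

```bash
echo '[{"finger_gap":0.014, "y":-0.002}, {"finger_gap":0.014, "y":-0.004}]' | python3 shift.py | egrep "pos|force|gap";echo '[{"finger_gap":0.014, "y":-0.002}, {"finger_gap":0.014, "y":-0.004}]' | python3 shift.py | egrep "pos|force|gap"
```

```text
position: [0.5707, -0.1812, 0.131]
force: [-0.8, 3.2, -0.4]
finger_gap: 0.0142
gripper_force: 6.8
position: [0.5712, -0.1852, 0.131]
force: [-1.1, 3.9, -1.2]
finger_gap: 0.0142
gripper_force: 6.9
```

```bash
echo '[{"finger_gap":0.014, "y":-0.002}, {"finger_gap":0.014, "y":-0.004}]' | python3 shift.py | egrep "pos|force|gap"
```

```text
position: [0.5718, -0.1892, 0.1311]
force: [-1.1, 4.2, -1.2]
finger_gap: 0.0143
gripper_force: 7.1
```

```bash
echo '[{"finger_gap":0.014, "y":-0.002}, {"finger_gap":0.014, "y":-0.004}]' | python3 shift.py | egrep "pos|force|gap";echo '[{"finger_gap":0.014, "y":-0.002}, {"finger_gap":0.014, "y":-0.004}]' | python3 shift.py | egrep "pos|force|gap"
```

```text
position: [0.5724, -0.1931, 0.131]
force: [-0.4, 4.3, -1.6]
finger_gap: 0.0141
gripper_force: 7.1
position: [0.5735, -0.1976, 0.1319]
force: [-1.3, 1.6, 9.5]
finger_gap: 0.0141
gripper_force: 6.4
```

```bash
echo '[{"finger_gap":0.014, "y":-0.002}, {"finger_gap":0.014, "y":-0.004}]' | python3 shift.py | egrep "pos|force|gap"; python3 -c "
from h import *
s=manip.sense();print(inrail(s['position']),s['force'],s['moment'])"
```

```text
position: [0.5746, -0.2019, 0.1328]
force: [-1.4, 2.1, 8.1]
finger_gap: 0.0141
gripper_force: 6.9
[ 0.001  -0.0223  0.1328] [-1.3627  2.0592  8.0907] [0.5877 0.1602 0.0596]
```

```bash
echo '[{"finger_gap":0.016, "y":0.001}, {"finger_gap":0.016, "y":0.001}, {"finger_gap":0.016, "y":0.001}]' | python3 shift.py | egrep "pos|force|gap"; python3 -c "
from h import *
s=manip.sense();print(inrail(s['position']),s['force'],s['moment'])"
```

```text
position: [0.5746, -0.2011, 0.1328]
force: [-0.1, 1.0, 8.2]
finger_gap: 0.0161
gripper_force: 4.1
[ 0.0011 -0.0215  0.1328] [-0.1222  1.009   8.192 ] [ 0.2454  0.1063 -0.007 ]
```

```bash
echo '[{"finger_gap":0.016, "z":-0.002}, {"finger_gap":0.016, "z":-0.004}, {"finger_gap":0.016, "z":-0.004}]' | python3 shift.py | egrep "pos|force|gap"; python3 - <<'E'
from h import *
s=manip.sense();print(inrail(s['position']),s['force'],s['moment'])
im=imaging.read_camera("wrist"); cv2.imwrite("pics/w8.png",im); g=imaging.read_camera("scene"); cv2.imwrite("pics/s8.png",g); np.save("p8.npy",np.r_[s["position"],s["eef_rot"]])
E
```

```text
position: [0.5743, -0.2009, 0.1364]
force: [0.1, 1.2, 7.3]
finger_gap: 0.0159
gripper_force: 3.6
[ 0.0009 -0.0212  0.1364] [0.0764 1.1538 7.2824] [0.2191 0.0694 0.0294]
```

```bash
echo '[{"finger_gap":0.016, "z":-0.001}, {"finger_gap":0.016, "z":-0.002}, {"finger_gap":0.016, "z":-0.002}]' | python3 shift.py | egrep "pos|force|gap"; echo '[{"finger_gap":0.018, "z":-0.001}, {"finger_gap":0.018, "z":-0.002}, {"finger_gap":0.018, "z":-0.002}]' | python3 shift.py | egrep "pos|force|gap"; python3 - <<'E'
from h import *
s=manip.sense();print(inrail(s['position']),s['force'],s['moment'])
E
```

```text
position: [0.5734, -0.2001, 0.1372]
force: [0.9, 0.2, 3.1]
finger_gap: 0.0159
gripper_force: 1.3
position: [0.5731, -0.1999, 0.139]
force: [-0.1, 1.8, -1.1]
finger_gap: 0.018
gripper_force: 0.5
[-0.0002 -0.0201  0.139 ] [-0.1023  1.7573 -1.0626] [0.2504 0.0805 0.025 ]
```

```bash
echo '[{"finger_gap":0.014}, {"finger_gap":0.014}, {"finger_gap":0.014}]' | python3 shift.py 10| egrep "pos|force|gap"; echo '[{"finger_gap":0.014, "y":-0.002}, {"finger_gap":0.014, "y":-0.004}, {"finger_gap":0.014, "y":-0.004}]' | python3 shift.py | egrep "pos|force|gap"; echo '[{"finger_gap":0.014, "y":-0.001}, {"finger_gap":0.014, "y":-0.002}]' | python3 shift.py | egrep "pos|force|gap"; python3 - <<'E'
from h import *
s=manip.sense();print(inrail(s['position']),s['force'],s['moment'])
E
```

```text
position: [0.5732, -0.1999, 0.139]
force: [-0.5, 2.2, -1.3]
finger_gap: 0.014
gripper_force: 0.7
position: [0.5738, -0.2036, 0.1389]
force: [-0.8, 5.3, -1.9]
finger_gap: 0.0143
gripper_force: 8.0
position: [0.5739, -0.2054, 0.1387]
force: [0.0, 5.3, -5.1]
finger_gap: 0.0151
gripper_force: 10.0
[-0.0001 -0.0256  0.1387] [ 0.0102  5.2618 -5.0734] [ 1.3925  0.0429 -0.0309]
```

```bash
echo '[{"finger_gap":0.016, "y":0.003}, {"finger_gap":0.018, "y":0.005}, {"finger_gap":0.018, "y":0.005}]' | python3 shift.py | egrep "pos|force|gap"; echo '[{"finger_gap":0.03}, {"finger_gap":0.03}, {"finger_gap":0.03, "z":-0.03}, {"finger_gap":0.05, "z":-0.07}, {"finger_gap":0.06, "z":-0.1}, {"finger_gap":0.06, "z":-0.1}]' | python3 shift.py | egrep "pos|force|gap"; python3 - <<'E'
from h import *
s=manip.sense(); im=imaging.read_camera("wrist"); cv2.imwrite("pics/w9.png",im); np.save("p9.npy",np.r_[s["position"],s["eef_rot"]])
g=imaging.read_camera("scene"); cv2.imwrite("pics/s9.png",g); t=imaging.read_camera("top"); cv2.imwrite("pics/t9.png",t)
for y in (-.0225,-.0185):
  for z in (.151,.157): 
    X=railpt(0,y,z); print(y,z,project("wrist",X,s),project("scene",X),project("top",X))
gw=cv2.cvtColor(im,cv2.COLOR_BGR2GRAY); gs=cv2.cvtColor(g,cv2.COLOR_BGR2GRAY)
x,y=project("wrist",railpt(0,-.02,.155),s).astype(int); print("w",x,y); print(gw[y-24:y+26:2,x-14:x+15:2])
x,y=project("scene",railpt(0,-.02,.155)).astype(int); print("s",x,y); print(gs[y-14:y+24,x-14:x+15])
E
```

```text
position: [0.5737, -0.201, 0.1395]
force: [-0.8, 0.6, 0.5]
finger_gap: 0.018
gripper_force: 0.5
position: [0.5745, -0.2015, 0.2414]
force: [-0.6, -1.1, -0.8]
finger_gap: 0.0553
gripper_force: 0.0
-0.0225 0.151 [320.1615 204.2326] [381.6118 236.3072] [428.5257 199.7009]
-0.0225 0.157 [320.1363 206.1619] [381.8641 233.6045] [429.0335 199.4656]
-0.0185 0.151 [325.0316 204.2297] [380.2068 235.1424] [426.8703 199.9557]
-0.0185 0.157 [325.12   206.1588] [380.4526 232.4445] [427.3696 199.7217]
w 323 205
[[ 99 100 100 101 129 154 138  10  10   7   4   9   7  40  81]
 [ 99  99 100 115 153 156 117  10  13  15  13  11  12  26  83]
 [ 59  60  80 138 157 156 116  18  27  29  20  14  14  16  73]
 [ 55  54  94 152 158 156 114  18  31  40  30  23  15  17  71]
 [ 55  57  94 154 157 156  93  17  31  41  31  23  14  20 107]
 [116 116 119 155 158 156  84  18  32  41  32  22  17  30 125]
 [131 129 133 151 159 157  71  18  33  41  31  21  15  29 127]
 [187 186 185 152 158 155  48  20  33  41  31  21  14  28 122]
 [202 202 201 183 152 120  60  16  38  42  32  24  16  23 107]
 [203 203 202 197 173 150 101  
[... 479 characters left out ...]
139 139 142 142 140  86  19  40  72  80  48  16  31 129]
 [140 140 141 141 141 141 106  18  37  45  34  20  12  31 126]
 [140 140 141 142 142 141  86  19  39  45  33  20  14  34 138]
 [140 142 141 140 141 140  85  18  40  45  33  20  14  35 139]
 [141 143 141 142 141 140  85  21  40  45  33  20  12  36 139]
 [141 143 141 141 140 140  87  18  40  44  34  20  13  33 126]
 [141 141 142 142 140 141 113  21  40  46  33  21  15  47 141]
 [141 142 141 142 140 143 125  20  39  47  33  19  15  53 154]]
s 380 233
[[190 191 191 ... 128 132 133]
 [189 190 188 ... 145  86  92]
 [190 189 189 ... 185 166 150]
 ...
 [205 206 205 ... 188 186 186]
 [206 206 207 ... 187 186 186]
 [185 206 205 ... 188 187 188]]
```

```bash
python3 - <<'E'
from h import *
np.set_printoptions(linewidth=220)
v=np.load("p9.npy"); s=dict(position=v[:3],eef_rot=v[3:])
w=cv2.cvtColor(cv2.imread("pics/w9.png"),cv2.COLOR_BGR2GRAY); g=cv2.cvtColor(cv2.imread("pics/s9.png"),cv2.COLOR_BGR2GRAY)
m=np.zeros_like(w); m[198:222,323:336]=(w[198:222,323:336]>90); k,l,st,ce=cv2.connectedComponentsWithStats(m)
print(st[1:],ce[1:])
print(g[222:262:1,368:392])
E
```

```text
[[324 205  10  10  81]] [[328.7037 209.6543]]
[[189 189 189 189 190 189 189 188 189 189 188 188 189 190 190 189 190 190 190 191 190 190 191 192]
 [189 189 190 190 191 190 189 188 189 189 188 189 189 188 188 189 188 190 191 190 188 191 189 190]
 [189 189 190 191 191 190 189 190 189 190 190 188 188 187 187 188 190 188 191 189 187 187 189 189]
 [188 190 190 190 191 190 190 189 189 190 190 189 188 189 189 188 189 191 191 190 190 190 190 188]
 [189 189 189 190 190 190 189 189 189 188 187 189 189 190 189 190 191 192 195 196 196 196 192 190]
 [189 190 191 190 187 189 190 189 189 188 188 189 190 191 192 192 196 196 134 118 110 122 167 193]
 [189 189 190 190 187 187 187 189 189 189 189 190 191 193 195 162 136 110  53  35  26  39  87 141]
 [190 189 190 188 187 187 187 190 191 192 192 193 187 152 112  75  53  27  32  33  35  33  31  72]
 [189 189 188 187 186 187 188 192 195 194 135 180 174 158 142  22  31  34  36  38  39  39  34  43]
 [188 189 188 188 189 190 194 195 136 106  59 162 175 174 175  47  35  38  41  41  39  35  30  47]
 [188 189 192 195 194 132 138 108  53  25  33  93 118 114 111  4
[... 2206 characters left out ...]
6 187]
 [207 205 203 202 199 198 202  77  89  94  98 111 123 129 145 193 187 187 187 185 186 187 186 186]
 [205 206 205 205 203 202 200  68  89  95  97 110 123 128 143 193 188 188 188 187 188 189 188 188]
 [205 205 206 206 205 207 204  71  90  94  97 112 123 129 154 193 189 187 188 188 187 187 187 189]
 [174 215 205 207 207 209 181  73  91  95  99 115 123 129 157 193 188 188 187 189 189 190 188 186]
 [155 183 214 209 210 169 145  78  92  96 100 114 124 129 165 192 190 189 189 191 193 194 194 192]
 [167 157 176 159 139 160  96  81  93  96 101 115 124 127 160 185 191 191 193 192 138 140 139 140]
 [149 169 138  95  83 116  73  84  93  95 103 116 125 127 152 170 181 193 191 136 102 103 104 105]]
```

```bash
python3 - <<'E'
from h import *
v=np.load("p9.npy"); s=dict(position=v[:3],eef_rot=v[3:])
A=ray("wrist",(328.7,209.6),s);B=ray("scene",(380.4,231.1))
X,e=tri([A,B]); print("dot",X,inrail(X),e)
for z in (.151,.157): print(inrail(onz("wrist",(328.7,209.6),z,s)),inrail(onz("scene",(380.4,231.1),z)))
# known: same dot triangulation on rail top reference in scene/wrist: shank/wing lower bottom
g=cv2.cvtColor(cv2.imread("pics/s9.png"),cv2.COLOR_BGR2GRAY)
np.set_printoptions(linewidth=220); print(g[252:285,366:396])
for z in (.030+.0,.076,.082): print("collar top centre at",z,project("scene",railpt(0,-.018,z)))
for z in (.060,): print("slot",project("scene",railpt(0,-.018,z)))
E
```

```text
dot [ 0.5752 -0.195   0.1571] [ 0.0026 -0.0155  0.1571] [np.float64(0.0002724843512522594), np.float64(0.00027248435125229735)]
[ 0.0046 -0.0155  0.151 ] [ 0.0078 -0.0092  0.151 ]
[ 0.0029 -0.0156  0.157 ] [ 0.0024 -0.0153  0.157 ]
[[204 203 201 202 226 189 164 170 194  93  40  26  26  29  27  27  68 183 190 186 185 185 186 185 185 185 184 185 186 186]
 [207 207 204 202 205 201 212 191 191  94  79  81  63  51  57  83 122 194 188 185 183 184 185 186 186 186 185 184 187 187]
 [205 206 205 204 201 198 204 199 197  96  89  96  92  98 108 121 143 193 188 187 184 185 185 186 186 187 188 186 186 186]
 [206 206 207 205 203 202 199 198 202  77  89  94  98 111 123 129 145 193 187 187 187 185 186 187 186 186 187 186 186 186]
 [185 206 205 206 205 205 203 202 200  68  89  95  97 110 123 128 143 193 188 188 188 187 188 189 188 188 188 187 188 190]
 [163 185 205 205 206 206 205 207 204  71  90  94  97 112 123 129 154 193 189 187 188 188 187 187 187 189 190 192 193 192]
 [156 134 174 215 205 207 207 209 181  73  91  95  99 115 123 129 157 193 188 188 187 189 189 190 188 186 133 137 139 139]
 [152 1
[... 2656 characters left out ...]
5  90 105 113 141 158 159 184 215 205 203]
 [238 237 201 204 205 205 203 202 202 197 186 134  97 100 102  90  54  56  58  56  65  90 106 115 141 157 160 177 214 205]
 [174 239 241 213 202 206 205 202 201 202 202 187 140  96 102 103  90  55  56  56  56  65  90 108 115 151 156 151 176 213]
 [109 175 242 243 212 202 205 205 201 202 202 203 186 140  97 102 104  90  54  56  57  55  65  92 106 120 149 157 152 174]
 [ 99 109 174 241 237 213 202 205 204 202 202 201 203 187 131  96 101 103  90  53  55  57  55  65  82 107 121 151 156 152]]
collar top centre at 0.03 [375.483  285.0889]
collar top centre at 0.076 [377.1291 266.9619]
collar top centre at 0.082 [377.3511 264.5183]
slot [376.5457 273.387 ]
```

The post's top dot triangulates to z = 157 mm (0.3 mm ray residual). That puts the head at 46 mm, snapped into the notch, with the post upright and the gripper clear, so I'm handing in.

```bash
python3 -c "
from bench import manip, imaging, ticket
print(ticket.job_done(), manip.sense()['clock'])"
```

```text
the job is handed in; nothing more can be done
the job is handed in; nothing more can be done
```

The post is locked in the rail's notch, about 16–18 mm to the −y side of centre, upright and let go, with its head measured at 46 mm; the job is handed in, but no verdict came back. The post swung in the grip on leaving the stand, so my first lowering pressed its head on the end plug (wrist force about 35 N) before I backed off and regripped; I made no final check of the bystanders.

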